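# Push two stage plates out over the ends of their ledge

### The arm

A 6-joint arm with a two-finger parallel gripper is mounted at the origin on a cart in front of the work surface, level with it; the furniture and walls round the work are solid. World frame = base frame: x ahead of the robot, y to its left, z up, the work surface at z = 0. Lengths are in m, angles in rad, forces in N, time in s.
With the tool pointing down it reaches from about 0.35 to 0.775 m from the base axis. Payload 7.3 kg.
Tool frame: the origin (TCP) lies at the very end of the fingers, on their centre line; the grasp point (between the pads) lies 19 mm behind it; z points along the fingers, y is the direction in which the jaws open and shut (so a half turn about z gives the same grasp; the last joint's range is limited). The gripper opens to 92 mm and grips with 3 to 60 N. Pads are 19 mm wide; open, the fingers measure 130 mm over their backs; the gripper's body (75 mm by 190 mm) begins 47 mm behind the grasp point.
Start: joints at [1.036, 0.342, 1.524, -0, 1.275, -0.146], TCP at [0.199, 0.486, 0.204] pointing down, gripper open.
Joint ranges: [-2.53, 2.53], [-0.77, 2.02], [0.04, 2.7], [-1, 4.14], [0.28, 2.66], [-3.11, 3.11]. Speed limits (rad/s): [2.57, 2.57, 3.14, 3.14, 3.14, 3.14].

### API

Orientations are given as a unit quaternion [x, y, z, w].
In Python, from rig import bot gives the robot as it stands.
- The arm moves only by the tool drive_tool, never from a script. Its argument "commands" is a list of rows, each a list of 3 entries, a list of its own where there are three numbers: the turn, a rotation vector about the tool's x, y, z in degrees, then the shift along the tool's x, y, z in m, then the opening, from 0 (shut) to 1 (fully open). A call has 1 to 5 rows; each row is the pose to reach, as a shift and turn from the pose commanded when the call began, along the tool's axes at that moment; what a row does not reach only later rows make up. A row lasts 1/12 s, in which the tool goes at most 41.7 mm and 7.16 degrees, less where a joint would pass 70% of its speed; a pose out of reach is approached as far as the arm can. A call with a gripper value outside its range is refused whole. The fingers move at their own pace and stop on an object; "grip_force" is the grip in N (left out, the last holds). Time passes only in rows, so rows that repeat a pose let the fingers close. It gives the time, the measured TCP pose, the force and the opening at its end, in the units of the state.
- bot.get_state(): the state, without advancing time (a new reading comes with each control period).
- bot.read_camera(name): name is "scene" or "side" or "wrist"; returns a dict with "image" (420x560x3 uint8, red, green, blue), "fov_y" (degrees; the focal length in pixels is half the picture's height over the tangent of half this angle, whatever the lens; pixels are square), "cx", "cy" (the principal point, pixels), "dist_coeffs" ([k1, k2, p1, p2, k3] as OpenCV has them; the pictures are not rectified), "world_from_camera" (4x4, takes a point from camera to world coordinates); the wrist camera has in their place "hand_eye" (4x4, takes a point from camera to tool coordinates, whose origin is the TCP and whose axes are the flange's). Camera axes: x right, y down, z forward; pixel columns grow to the right and rows downward; lengths in m; the calibration is good to about 2 mm. A picture is of the moment at which its call begins: read the wrist's pose just before it. There is no depth.
- bot.sign_off(): hands the job in, once; it reports no verdict.
The state is a dict: "time": time; "joint_positions": joint angles; "joint_vel": joint speeds; "joint_efforts": joint torques, N m; "tcp_pos": TCP position; "ee_rot": TCP orientation; "ft_force": force on the tool from outside, world axes, zero at the start; "wrist_torque": the same for the moment, N m; "finger_gap": opening from 0.0 (shut) to 1.0 (fully open).
Only numpy, scipy, OpenCV 4.12 (cv2) and the standard library are available. Lean on these libraries where they do the work, as an engineer would, in place of code of your own. Each camera call takes 0.05 s, during which the arm holds its last target.

### The job

Two flat microscope stage plates lie on the raised ledge, where nobody can get a finger under them. With the fingertips, push each plate along the ledge, away from the other, until about a third of its own length overhangs the end of the ledge it is nearer to, and leave both lying flat and roughly in line with the ledge. Only push them: do not lift them or let one fall, and leave everything else where it stands.

Things in the scene. Friction and masses are not known exactly. Their poses are not given: they have to be found in the camera images.
- ledge: Fixed dark steel ledge, a raised straight shelf 380 mm long (its y), 100 mm deep (its x), 60 mm high. Origin: centre of its underside; top surface at z = +60 mm, open ends at y = +190 and -190 mm. +x points to its back, where a low lip (inner face at x = +46 mm) rises 8 mm over the top; front edge at x = -50 mm is open. Turned up to 0.15 rad from the world axes.
- long_plate: Loose flat pale aluminium plate 120 mm long (its y), 56 mm wide (its x), 6 mm thick, about 0.11 kg, round 34 mm window in its middle. Origin: centre of its underside. Lies on one half of the ledge (left or right varies), length along the ledge within 0.1 rad; between the two plates' inner ends at least 70 mm of the ledge are free. Slides with ordinary friction.
- short_plate: Loose flat pale aluminium plate 90 mm long (its y), 56 mm wide (its x), 6 mm thick, about 0.08 kg, rectangular window 26 x 44 mm in its middle. Origin: centre of its underside. Lies on the other half of the ledge in the same manner.
- tin: Bystander: flat blue tin, 42 x 60 x 19 mm, stands behind the ledge. Origin: centre of its underside.
- eyepiece: Bystander: black microscope eyepiece, 34 mm across, 46 mm tall, stands behind the ledge. Origin: centre of its underside.
- objective_case: Bystander: white round case with black cap, 37 mm across, 58 mm tall, stands beyond the ledge's left end. Origin: centre of its underside.
- dust_cap: Bystander: black moulded cap, 38 mm across, 14 mm tall, lies beyond the ledge's right end. Origin: centre of its underside.
- beaker: Bystander: clear beaker, 55 mm across, 70 mm tall, further back. Origin: centre of its underside.
- petri8: Bystander: flat round covered dish, 55 mm across, 12 mm tall, further back. Origin: centre of its underside.
- forceps: Bystander: steel forceps 127 mm long, lying further back. Origin: centre of its underside.
Things that resemble listed ones, but are neither listed nor needed, are in the scene too. What is shaped like the long_plate but brown is not meant.

How it is judged:
By the outcome, as a careful person would: the job done as asked, in the order asked, and still so for the second after the job is handed in, with the robot touching nothing.
It also fails if it takes over 51 s, if anything falls off the work surface, if the arm or the gripper's body presses on something with over 40 N, if the wrist force passes 120 N, or if a joint passes its speed limit or range.

## Working session

There is one attempt and no reset: what is moved stays moved. The work goes in short steps, Python scripts to look and compute and a tool call to move; the robot and the scene stay as the last step left them, time stands still between calls to the robot, and variables do not carry over. Pictures are saved under pics/ and viewed, and the job is handed in when it is done.

Besides the shell and the picture viewer there is one more tool, called as name(argument=value, ...), one argument or row to a line, values as JSON. drive_tool: Moves the arm, as the interface text tells. Its arguments: {"type":"object","properties":{"commands":{"type":"array"},"grip_force":{"type":"number"}},"required":["commands"]}

```bash
ls; mkdir -p pics
python3 - <<'E'
from rig import bot
import cv2,json,numpy as np
print(bot.get_state())
for n in ["scene","side","wrist"]:
    c=bot.read_camera(n); cv2.imwrite(f"pics/{n}0.png",c["image"][:,:,::-1])
    print(n,{k:(np.round(v,4).tolist() if k!="image" else 0) for k,v in c.items()})
E
```

```text
pics
{'time': 0.0, 'joint_positions': array([ 1.03596702e+00,  3.42716486e-01,  1.52505085e+00,  7.40229341e-06,
        1.27541867e+00, -1.46027755e-01]), 'joint_vel': array([-0.00021222,  0.00062037,  0.00055601, -0.00030187,  0.00023043,
       -0.00144072]), 'joint_efforts': array([ 1.44718622e-03, -4.31253290e+01, -2.44218332e+01,  7.18697486e-02,
        5.58645430e-02, -1.32069599e-04]), 'tcp_pos': array([0.19876798, 0.48541571, 0.20353644]), 'ee_rot': array([ 1.93179633e-01,  9.81163083e-01, -7.49772858e-04, -2.69339393e-04]), 'ft_force': array([0.01367533, 0.30412375, 0.57680679]), 'wrist_torque': array([0.01513046, 0.01615167, 0.03518415]), 'finger_gap': 1.0024090874025735}
scene {'image': 0, 'fov_y': 54.8332, 'cx': 282.5483, 'cy': 208.0663, 'dist_coeffs': [-0.0337, 0.0, 0.0, 0.0, 0.0], 'world_from_camera': [[-0.3811, -0.6072, 0.6972, -0.2334], [-0.9243, 0.2325, -0.3028, 0.3762], [0.0218, -0.7598, -0.6498, 0.8482], [0.0, 0.0, 0.0, 1.0]]}
side {'image': 0, 'fov_y': 55.7307, 'cx': 273.0384, 'cy': 209.1447, 'dist_coeffs': [0.0164, 0.0, 0.0, 0.0, 0.0], 'world_from_camera': [[0.8709, -0.3539, 0.3409, 0.2203], [-0.491, -0.6002, 0.6313, -0.6968], [-0.0188, -0.7172, -0.6966, 0.8206], [0.0, 0.0, 0.0, 1.0]]}
wrist {'image': 0, 'fov_y': 69.6674, 'cx': 278.5188, 'cy': 207.7937, 'dist_coeffs': [0.0192, 0.0, 0.0, 0.0, 0.0], 'hand_eye': [[0.0003, -0.9571, -0.2899, 0.0781], [1.0, -0.0001, 0.0013, -0.0002], [-0.0013, -0.2899, 0.9571, -0.1818], [0.0, 0.0, 0.0, 1.0]]}
```

View pics/scene0.png

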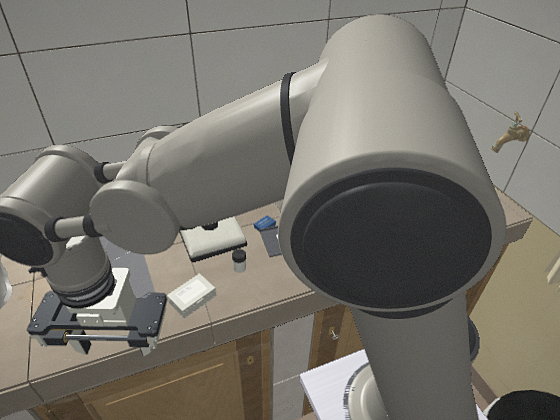

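View pics/side0.png

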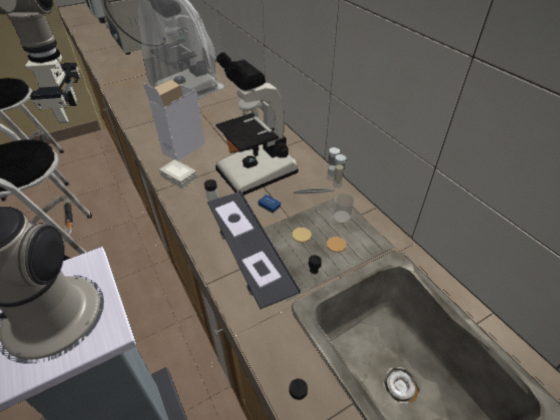

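View pics/wrist0.png

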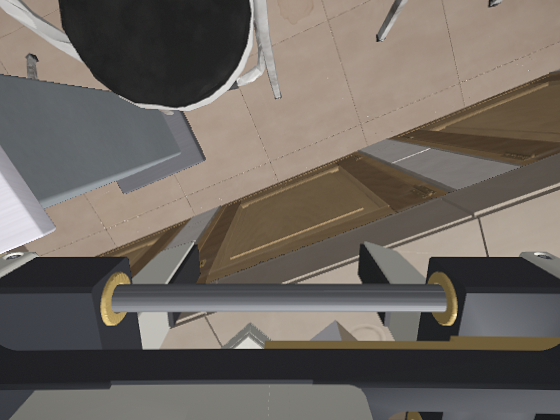

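The side view shows the ledge running from about (215,200) to (290,300). The plate with the round window (long) is at (235,217), and the one with the rectangular window (short) is at (262,268). I see no brown look-alike on the ledge. I'll check in an enlarged crop.

Run:
```python
import cv2
im=cv2.imread("pics/side0.png")
cv2.imwrite("pics/crop0.png",cv2.resize(im[170:320,180:330],None,fx=4,fy=4,interpolation=cv2.INTER_CUBIC))
```

```text
(no output)
```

View pics/crop0.png

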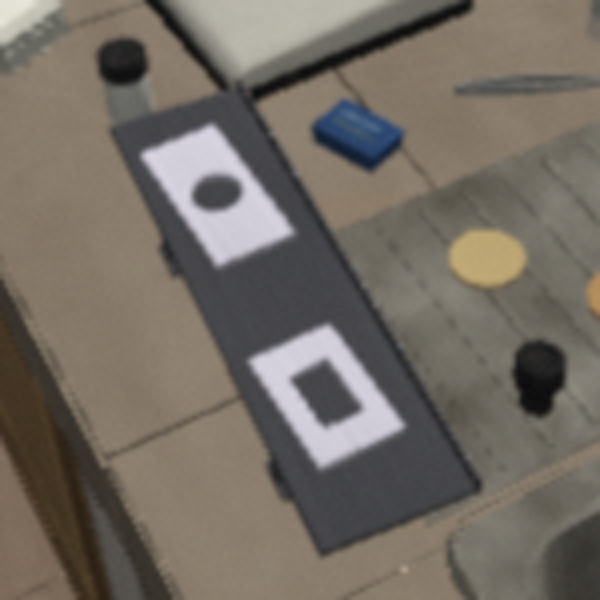

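Crop reading: long plate corners (141,152),(213,124),(295,233),(219,268), with the round window. Short plate corners (249,357),(332,324),(405,426),(321,469), with the rectangular window. Candidates: only these two white plates lie on the ledge. The white box at (178,172) and the tan/orange discs at (302,234) and (336,243) don't match the description. The objective case stands close to the ledge's left end.

```bash
cat > h.py <<'E'
import cv2,numpy as np
from scipy.spatial.transform import Rotation as R
def K(c):
    h,w=c["image"].shape[:2]; f=h/2/np.tan(np.radians(c["fov_y"])/2)
    return np.array([[f,0,c["cx"]],[0,f,c["cy"]],[0,0,1.]])
def ray(c,px,z,T=None):
    T=c["world_from_camera"] if T is None else T
    u=cv2.undistortPoints(np.array(px,float).reshape(-1,1,2),K(c),np.array(c["dist_coeffs"])).reshape(-1,2)
    d=np.c_[u,np.ones(len(u))]@T[:3,:3].T; o=T[:3,3]
    return o+d*((np.asarray(z)-o[2])/d[:,2])[:,None]
def wristT(c,s):
    T=np.eye(4);T[:3,:3]=R.from_quat(s["ee_rot"]).as_matrix();T[:3,3]=s["tcp_pos"]
    return T@c["hand_eye"]
E
python3 - <<'E'
from rig import bot
from h import *
c=bot.read_camera("side")
def full(p): return (np.array(p,float)+.5)/4-.5+np.array([180,170])
def rep(n,p,z):
    q=ray(c,full(p),np.full(len(p),z)); print(n,np.round(q,4).tolist()); return q
rep("ledgeF",[(113,128),(323,553)],.06); rep("ledgeLip",[(240,88),(480,490)],.068)
for n,p in [("long",[(141,152),(213,124),(295,233),(219,268)]),("short",[(249,357),(332,324),(405,426),(321,469)])]:
    q=rep(n,p,.066); print(q.mean(0),[np.linalg.norm(q[i]-q[(i+1)%4]) for i in range(4)])
    for a,b in((3,0),(2,1)):
        d=q[a]-q[b]; print(np.arctan2(d[0],-d[1]))
print(ray(c,full([(125,55)]),[.058]))
E
```

```text
ledgeF [[0.4493, 0.1122, 0.06], [0.4163, -0.2636, 0.06]]
ledgeLip [[0.5416, 0.0963, 0.068], [0.5091, -0.2767, 0.068]]
long [[0.4548, 0.0735, 0.066], [0.5096, 0.0739, 0.066], [0.511, -0.0479, 0.066], [0.4551, -0.0505, 0.066]]
[0.48260949 0.01225833 0.066     ] [np.float64(0.054806006654421556), np.float64(0.12181913401083297), np.float64(0.05599024334690291), np.float64(0.12397338682823139)]
0.002785588892043377
0.012082196703240655
short [[0.4397, -0.1251, 0.066], [0.4954, -0.1277, 0.066], [0.4956, -0.2166, 0.066], [0.4394, -0.2184, 0.066]]
[ 0.46752611 -0.17193269  0.066     ] [np.float64(0.05571236418965481), np.float64(0.08894642129868095), np.float64(0.05623440782376379), np.float64(0.09332707744902526)]
-0.0038319392965613427
0.0022160620388589295
[[0.48847443 0.18352163 0.058     ]]
```

```bash
cat >> h.py <<'E'
C=np.array([.4826,-.0801]); YAW=-.0875
def L2W(p): c,s=np.cos(YAW),np.sin(YAW); return np.array([[c,-s],[s,c]])@np.array(p)+C
def W2L(p): c,s=np.cos(YAW),np.sin(YAW); return np.array([[c,s],[-s,c]])@(np.array(p)[:2]-C)
def to(s,lx,ly,z):
    y=np.array([np.cos(YAW),np.sin(YAW),0]); zz=np.array([0,0,-1.]); x=np.cross(y,zz)
    Rt=R.from_matrix(np.c_[x,y,zz]); Rc=R.from_quat(s["ee_rot"])
    t=np.r_[L2W([lx,ly]),z]
    print("turn",np.round((Rc.inv()*Rt).as_rotvec(degrees=True),2),"shift",np.round(Rc.inv().apply(t-s["tcp_pos"]),4),
      "local",np.round(W2L(s["tcp_pos"]),4),"tcp",np.round(s["tcp_pos"],4),"F",np.round(s["ft_force"],1),"gap",round(s["finger_gap"],3),"t",round(s["time"],2))
E
python3 -c "
from rig import bot
from h import *
to(bot.get_state(),-.007,-.008,.16)"
```

```text
turn [-5.000e-02  3.000e-02  7.274e+01] shift [-0.4727 -0.4256  0.0441] local [-0.3321  0.5387] tcp [0.1989 0.4856 0.2038] F [ 0.2 -0.  -0.3] gap 1.0 t 0.2
```

drive_tool(
  commands=[
    [[0,0,7],[-0.03,-0.027,0],0.2],
    [[0,0,14],[-0.06,-0.054,0],0.2],
    [[0,0,21],[-0.09,-0.081,0],0.2],
    [[0,0,28],[-0.12,-0.108,0],0.2],
    [[0,0,35],[-0.15,-0.135,0],0.2],
  ],
)

```text
time: 0.62
tcp_pos: [0.2868, 0.3024, 0.2041]
ee_rot: [0.482, 0.876, 0.0, 0.0]
ft_force: [1.2, 0.5, 0.3]
finger_gap: 0.685
```

```bash
python3 -c "
from rig import bot
from h import *
to(bot.get_state(),-.007,-.008,.16)"
```

```text
turn [ 0.    0.   37.44] shift [-0.4299 -0.0502  0.0441] local [-0.2285  0.3639] tcp [0.2868 0.3024 0.2041] F [1.2 0.5 0.3] gap 0.685 t 0.62
```

drive_tool(
  commands=[
    [[0,0,7],[-0.04,-0.005,0],0.2],
    [[0,0,14],[-0.08,-0.01,0],0.2],
    [[0,0,21],[-0.12,-0.014,0],0.2],
    [[0,0,28],[-0.16,-0.019,0],0.2],
    [[0,0,35],[-0.2,-0.024,0],0.2],
  ],
)

```text
time: 1.03
tcp_pos: [0.3749, 0.121, 0.2044]
ee_rot: [0.723, 0.691, 0.0, 0.0]
ft_force: [0.7, 0.7, 0.3]
finger_gap: 0.319
```

```bash
python3 -c "
from rig import bot
from h import *
to(bot.get_state(),-.007,-.008,.16)"
```

```text
turn [ 0.03 -0.02  2.4 ] shift [-0.2037  0.1094  0.0444] local [-0.1249  0.1909] tcp [0.3749 0.121  0.2044] F [0.7 0.7 0.3] gap 0.319 t 1.03
```

drive_tool(
  commands=[
    [[0,0,2.4],[-0.04,0.022,0],0.2],
    [[0,0,2.4],[-0.08,0.043,0],0.2],
    [[0,0,2.4],[-0.12,0.065,0],0.2],
    [[0,0,2.4],[-0.16,0.087,0],0.2],
    [[0,0,2.4],[-0.2,0.109,0.01],0.2],
  ],
)

```text
time: 1.45
tcp_pos: [0.4677, -0.0659, 0.1984]
ee_rot: [0.736, 0.677, 0.001, 0.001]
ft_force: [0.8, -0.0, -0.0]
finger_gap: 0.2
```

drive_tool(
  commands=[
    [[0,0,0],[0,0,0],0.2],
    [[0,0,0],[0,0,0],0.2],
  ],
)

```text
time: 1.62
tcp_pos: [0.4666, -0.0651, 0.1966]
ee_rot: [0.737, 0.676, -0.0, -0.001]
ft_force: [-0.3, -0.4, 0.3]
finger_gap: 0.2
```

```bash
python3 -c "
from rig import bot
from h import *
s=bot.get_state()
to(s,-.007,-.008,.16)
for n in ['wrist','side','scene']:
    s=bot.get_state();c=bot.read_camera(n); cv2.imwrite(f'pics/{n}1.png',c['image'][:,:,::-1])
"
```

```text
turn [-0.1  -0.03  0.12] shift [-0.0215  0.0103  0.0365] local [-0.0172  0.0135] tcp [ 0.4666 -0.0651  0.1966] F [-0.3 -0.4  0.3] gap 0.2 t 1.62
```

View pics/wrist1.png

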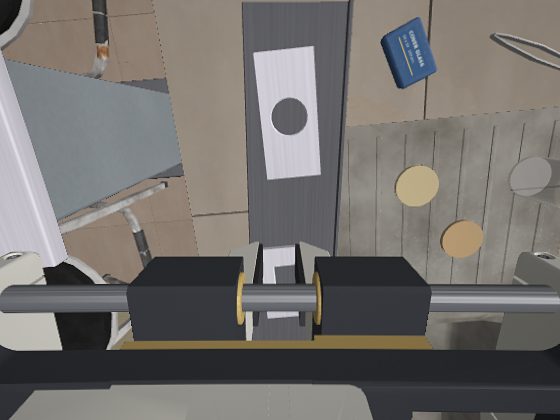

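View pics/scene1.png

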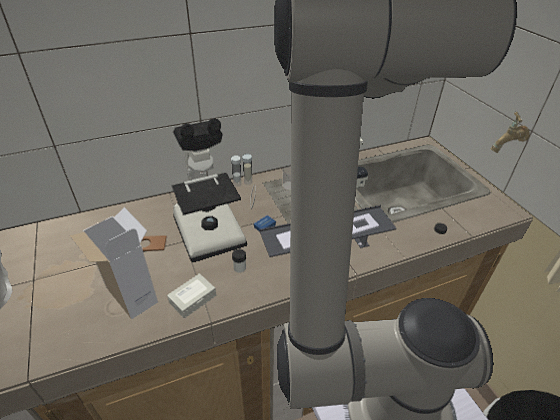

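View pics/side1.png

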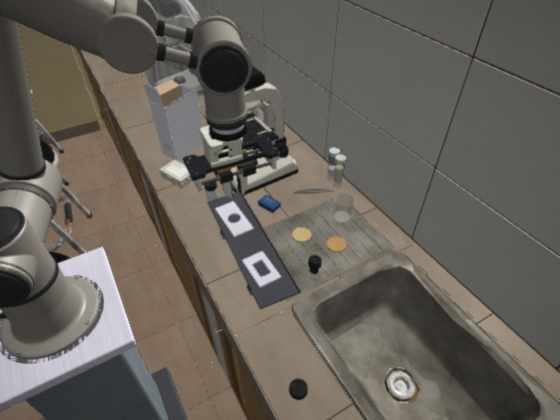

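The wrist view shows the long plate ((254,52),(314,46),(321,175),(267,180)) and the ledge edges. I'll re-measure from it and check that the TCP projects correctly into the side view.

Run:
```python
from rig import bot
from h import *
s=bot.get_state();c=bot.read_camera("wrist")
T=wristT(c,s)
im=c["image"][:,:,::-1]
cv2.imwrite("pics/wcrop1.png",cv2.resize(im[0:260,220:380],None,fx=2.3,fy=2.3,interpolation=cv2.INTER_CUBIC))
q=ray(c,[(254,52),(314,46),(321,175),(267,180)],[.066]*4,T); print(np.round(q,4).tolist(),[W2L(p).round(4).tolist() for p in q])
q=ray(c,[(244,2),(248,200),(336,240)],[.06,.06,.06],T); print([W2L(p).round(4).tolist() for p in q])
cs=bot.read_camera("side"); Ti=np.linalg.inv(cs["world_from_camera"])
print(cv2.projectPoints(np.array([s["tcp_pos"]]),cv2.Rodrigues(Ti[:3,:3])[0],Ti[:3,3],K(cs),np.array(cs["dist_coeffs"]))[0])
```

```text
[[0.4546, 0.0746, 0.066], [0.5106, 0.0751, 0.066], [0.5125, -0.0465, 0.066], [0.4555, -0.0472, 0.066]] [[-0.0415, 0.1517], [0.0144, 0.1571], [0.0268, 0.0361], [-0.0298, 0.0304]]
[[-0.0503, 0.1934], [-0.051, 0.0067], [0.0484, -0.0398]]
[[[235.97024856 200.11817054]]]
```

View pics/wcrop1.png

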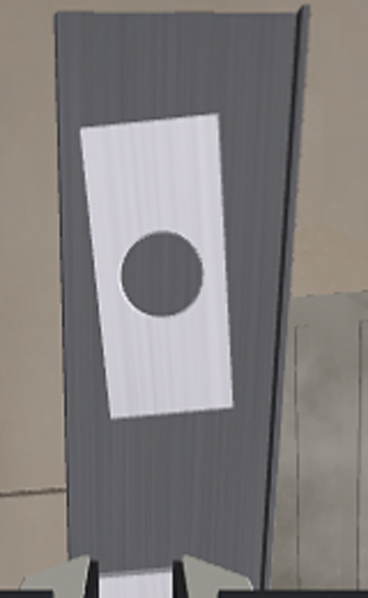

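```bash
python3 -c "
from rig import bot
from h import *
s=bot.get_state()
to(s,-.004,-.009,.0625)"
```

```text
turn [ 0.02 -0.01  0.45] shift [-0.0255  0.0136  0.1353] local [-0.0178  0.0164] tcp [ 0.4663 -0.0622  0.1978] F [-0.6 -0.1 -0.8] gap 0.196 t 1.87
```

drive_tool(
  commands=[
    [[0,0,0.3],[-0.025,0.013,0.02],0.2],
    [[0,0,0.3],[-0.025,0.013,0.05],0.2],
    [[0,0,0.3],[-0.025,0.013,0.08],0.2],
    [[0,0,0.3],[-0.025,0.013,0.1],0.2],
    [[0,0,0.3],[-0.025,0.013,0.1],0.2],
  ],
)

```text
time: 2.28
tcp_pos: [0.4748, -0.0876, 0.0942]
ee_rot: [0.737, 0.676, -0.002, -0.003]
ft_force: [-1.7, 0.1, -0.3]
finger_gap: 0.201
```

drive_tool(
  commands=[
    [[0,0,0],[0,0,0],0.2],
    [[0,0,0],[0,0,0],0.2],
    [[0,0,0],[0,0,0],0.2],
  ],
)

```text
time: 2.53
tcp_pos: [0.4787, -0.0894, 0.0993]
ee_rot: [0.737, 0.676, 0.001, 0.001]
ft_force: [-0.5, 0.2, 0.4]
finger_gap: 0.204
```

```bash
python3 -c "
from rig import bot
from h import *
for i in range(3):
    s=bot.get_state(); to(s,-.004,-.009,.0625); c=bot.read_camera('wrist')
cv2.imwrite('pics/wrist2.png',c['image'][:,:,::-1])
c=bot.read_camera('side')
cv2.imwrite('pics/side2.png',cv2.resize(c['image'][140:320,170:350,::-1],None,fx=3.3,fy=3.3,interpolation=cv2.INTER_CUBIC))"
```

```text
turn [0.19 0.04 0.08] shift [ 0.0006 -0.001   0.0368] local [-0.0031 -0.0096] tcp [ 0.4787 -0.0894  0.0993] F [-0.5  0.2  0.4] gap 0.204 t 2.53
turn [0.19 0.04 0.07] shift [ 0.0007 -0.001   0.0367] local [-0.0032 -0.0097] tcp [ 0.4786 -0.0895  0.0992] F [-0.5  0.1 -0.1] gap 0.2 t 2.58
turn [0.16 0.04 0.06] shift [ 0.0008 -0.0007  0.0364] local [-0.0034 -0.0097] tcp [ 0.4784 -0.0895  0.0989] F [ 0.5  0.2 -0.1] gap 0.201 t 2.63
```

View pics/side2.png

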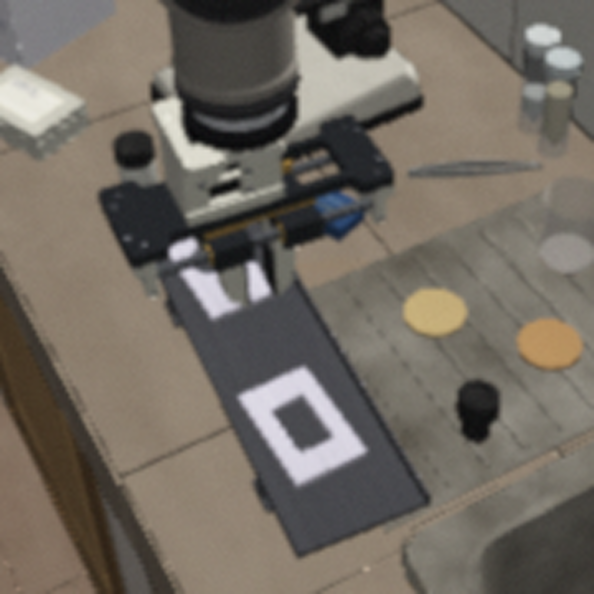

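View pics/wrist2.png

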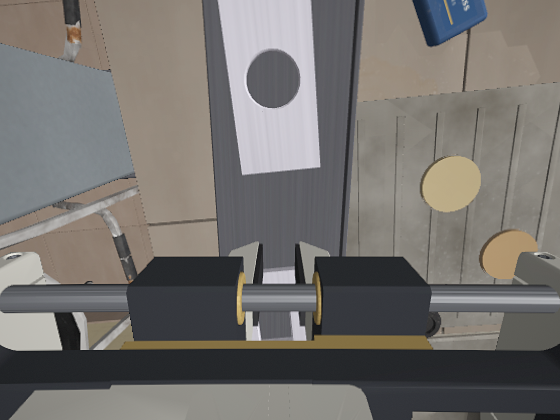

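Both views agree: the fingers hang over the free gap between the plates. I'll descend gently.

drive_tool(
  commands=[
    [[0,0,0],[0,0,0.01],0.2],
    [[0,0,0],[0,0,0.018],0.2],
    [[0,0,0],[0,0,0.024],0.2],
    [[0,0,0],[0,0,0.028],0.2],
    [[0,0,0],[0,0,0.03],0.2],
  ],
)

```text
time: 3.15
tcp_pos: [0.4772, -0.0893, 0.0668]
ee_rot: [0.737, 0.676, -0.0, -0.001]
ft_force: [-0.6, 0.2, 0.3]
finger_gap: 0.2
```

drive_tool(
  commands=[
    [[0,0,0],[0,0,0],0.2],
    [[0,0,0],[0,0,0],0.2],
    [[0,0,0],[0,0,0],0.2],
  ],
)

```text
time: 3.4
tcp_pos: [0.4778, -0.0895, 0.0677]
ee_rot: [0.737, 0.676, 0.0, 0.0]
ft_force: [-0.1, 0.6, 0.7]
finger_gap: 0.2
```

```bash
python3 -c "
from rig import bot
from h import *
s=bot.get_state(); to(s,-.004,-.009,.0625)"
```

```text
turn [0.03 0.   0.04] shift [ 0.0008 -0.      0.0052] local [-0.004  -0.0098] tcp [ 0.4778 -0.0895  0.0677] F [-0.1  0.6  0.7] gap 0.2 t 3.4
```

drive_tool(
  commands=[
    [[0,0,0],[0,0,0.002],0.2],
    [[0,0,0],[0,0,0.004],0.2],
    [[0,0,0],[0,0,0.005],0.2],
    [[0,0,0],[0,0,0.005],0.2],
    [[0,0,0],[0,0,0.005],0.2],
  ],
)

```text
time: 3.82
tcp_pos: [0.4775, -0.0894, 0.0624]
ee_rot: [0.737, 0.676, 0.0, -0.0]
ft_force: [0.7, 0.2, 0.0]
finger_gap: 0.201
```

drive_tool(
  commands=[
    [[0,0,0],[0.006,0,0],0.2],
    [[0,0,0],[0.012,0,0],0.2],
    [[0,0,0],[0.018,0,0],0.2],
    [[0,0,0],[0.023,0,0],0.2],
    [[0,0,0],[0.027,0,0],0.2],
  ],
)

```text
time: 4.23
tcp_pos: [0.4799, -0.0616, 0.0625]
ee_rot: [0.737, 0.676, 0.0, -0.0]
ft_force: [0.2, 0.3, -0.1]
finger_gap: 0.197
```

```bash
python3 -c "
from rig import bot
from h import *
s=bot.get_state(); to(s,-.004,.1005,.0625)"
```

```text
turn [ 0.   -0.01  0.07] shift [0.0823 0.0004 0.    ] local [-0.0043  0.0182] tcp [ 0.4799 -0.0616  0.0625] F [ 0.2  0.3 -0.1] gap 0.197 t 4.23
```

drive_tool(
  commands=[
    [[0,0,0],[0.003,0,0],0.2],
    [[0,0,0],[0.006,0,0],0.2],
    [[0,0,0],[0.01,0,0],0.2],
    [[0,0,0],[0.014,0,0],0.2],
    [[0,0,0],[0.018,0,0],0.2],
  ],
)

```text
time: 4.65
tcp_pos: [0.4815, -0.0443, 0.0625]
ee_rot: [0.737, 0.676, 0.0, 0.0]
ft_force: [0.1, -0.7, -0.1]
finger_gap: 0.199
```

drive_tool(
  commands=[
    [[0,0,0],[0.004,0,0],0.2],
    [[0,0,0],[0.008,0,0],0.2],
    [[0,0,0],[0.012,0,0],0.2],
    [[0,0,0],[0.015,0,0],0.2],
    [[0,0,0],[0.017,0,0],0.2],
  ],
)

```text
time: 5.07
tcp_pos: [0.4829, -0.0272, 0.0625]
ee_rot: [0.737, 0.676, 0.0, -0.0]
ft_force: [-0.2, -0.1, 0.2]
finger_gap: 0.202
```

```bash
python3 -c "
from rig import bot
from h import *
s=bot.get_state(); to(s,-.004,.1005,.0625); c=bot.read_camera('wrist')
cv2.imwrite('pics/wrist3.png',c['image'][:,:,::-1])
c=bot.read_camera('side')
cv2.imwrite('pics/side3.png',cv2.resize(c['image'][140:320,170:350,::-1],None,fx=3.3,fy=3.3,interpolation=cv2.INTER_CUBIC))"
```

```text
turn [ 0.   -0.01  0.05] shift [ 0.0478  0.0003 -0.    ] local [-0.0043  0.0527] tcp [ 0.4829 -0.0272  0.0625] F [-0.2 -0.1  0.2] gap 0.202 t 5.07
```

View pics/wrist3.png

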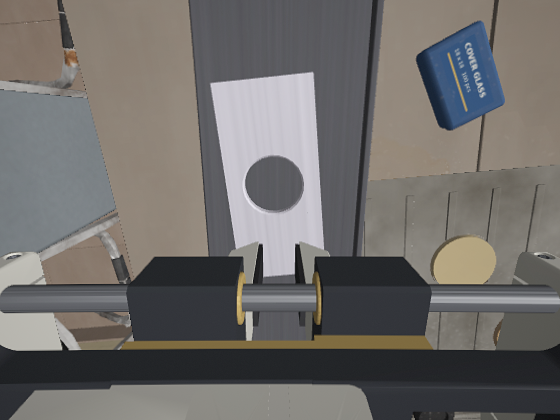

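View pics/side3.png

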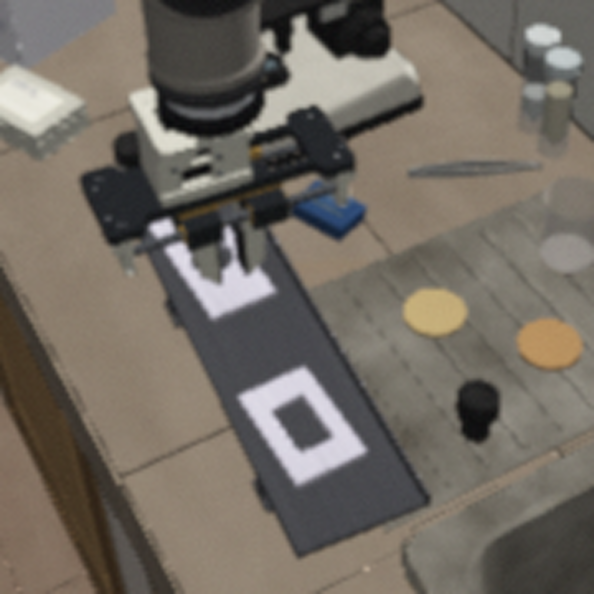

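Run:
```python
from rig import bot
from h import *
s=bot.get_state();cs=bot.read_camera("side"); Ti=np.linalg.inv(cs["world_from_camera"])
Rm=R.from_quat(s["ee_rot"]).as_matrix()
P=np.array([s["tcp_pos"]+Rm@np.array([dx,dy,0]) for dx in(-.0095,.0095) for dy in (-.028,-.009,0,.009,.028)])
p=cv2.projectPoints(P,cv2.Rodrigues(Ti[:3,:3])[0],Ti[:3,3],K(cs),np.array(cs["dist_coeffs"]))[0].reshape(-1,2)
print(p.round(1)); 
im=cs["image"][190:250,200:280,::-1]
im=cv2.resize(im,None,fx=7,fy=7,interpolation=cv2.INTER_CUBIC)
for q in p: cv2.circle(im,tuple(int(v) for v in ((q-[200,190]+.5)*7)),3,(0,0,255),-1)
cv2.imwrite("pics/tip.png",im)
```

```text
[[231.5 233.7]
 [238.4 231.3]
 [241.6 230.2]
 [244.8 229.1]
 [251.6 226.9]
 [229.  228.8]
 [235.8 226.5]
 [239.  225.4]
 [242.2 224.4]
 [248.9 222.1]]
```

View pics/tip.png

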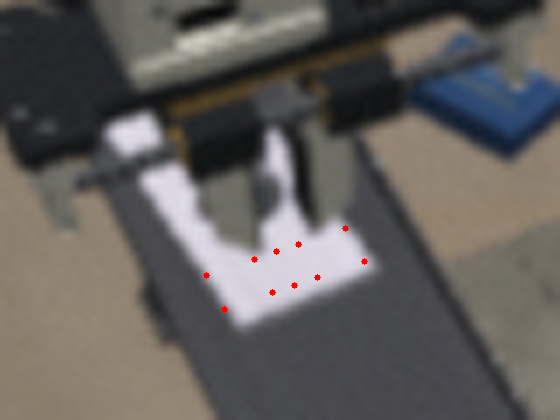

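The plate hasn't moved and the force is zero. The side view shows the real fingertips about 6 px above where the reported TCP projects, so the fingers passed over the plate. I'll back off over the gap and find the ledge by touch.

drive_tool(
  commands=[
    [[0,0,0],[-0.01,0,-0.003],0.2],
    [[0,0,0],[-0.025,0,-0.003],0.2],
    [[0,0,0],[-0.042,0,-0.003],0.2],
    [[0,0,0],[-0.056,0,-0.003],0.2],
    [[0,0,0],[-0.062,0,0],0.2],
  ],
)

```text
time: 5.63
tcp_pos: [0.4779, -0.0918, 0.0631]
ee_rot: [0.738, 0.675, 0.0, 0.001]
ft_force: [1.4, 0.5, 0.9]
finger_gap: 0.197
```

drive_tool(
  commands=[
    [[0,0,0],[0,0,0],0.2],
    [[0,0,0],[0,0,0],0.2],
    [[0,0,0],[0,0,0],0.2],
  ],
)

```text
time: 5.88
tcp_pos: [0.4774, -0.0891, 0.0624]
ee_rot: [0.737, 0.676, 0.0, -0.0]
ft_force: [-0.4, 0.0, -0.4]
finger_gap: 0.203
```

Run:
```python
from rig import bot
from h import *
s=bot.get_state();to(s,-.004,-.009,.0625);cs=bot.read_camera("side"); Ti=np.linalg.inv(cs["world_from_camera"])
Rm=R.from_quat(s["ee_rot"]).as_matrix()
im=cs["image"][190:270,200:300,::-1]
im=cv2.resize(im,None,fx=7,fy=7,interpolation=cv2.INTER_CUBIC)
for dz,col in ((0,(0,0,255)),(-.019,(0,255,0))):
    P=np.array([s["tcp_pos"]+Rm@np.array([dx,dy,dz]) for dx in(-.0095,.0095) for dy in (-.028,-.009,0,.009,.028)])
    p=cv2.projectPoints(P,cv2.Rodrigues(Ti[:3,:3])[0],Ti[:3,3],K(cs),np.array(cs["dist_coeffs"]))[0].reshape(-1,2)
    for q in p: cv2.circle(im,tuple(int(v) for v in ((q-[200,190]+.5)*7)),3,col,-1)
cv2.imwrite("pics/tip2.png",im)
c=bot.read_camera("wrist"); T=np.linalg.inv(c["hand_eye"]); im=c["image"][:,:,::-1].copy()
for dz,col in ((0,(0,0,255)),(-.019,(0,255,0))):
    P=np.array([[dx,dy,dz] for dx in(-.0095,.0095) for dy in (-.028,-.009,.009,.028)])
    for q in cv2.projectPoints(P,cv2.Rodrigues(T[:3,:3])[0],T[:3,3],K(c),np.array(c["dist_coeffs"]))[0].reshape(-1,2): cv2.circle(im,tuple(int(v) for v in q),2,col,-1)
cv2.imwrite("pics/tipw.png",im)
```

```text
turn [-0.02 -0.02  0.03] shift [ 0.0004  0.0004 -0.0001] local [-0.0044 -0.0094] tcp [ 0.4774 -0.0891  0.0624] F [-0.4  0.  -0.4] gap 0.203 t 5.88
```

View pics/tip2.png

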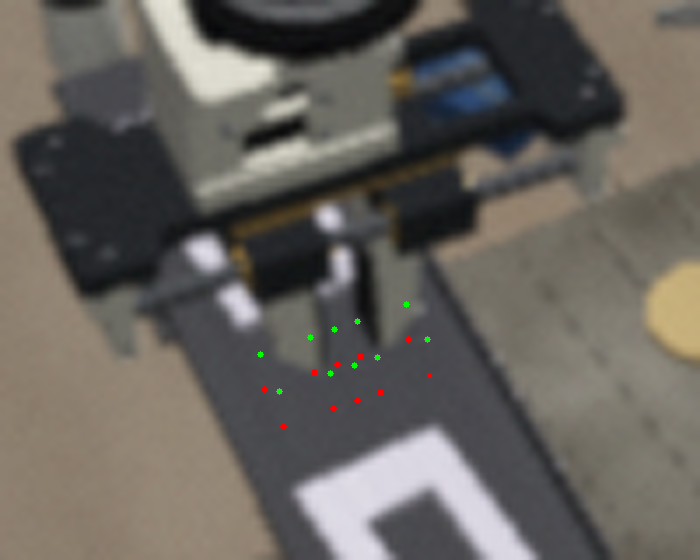

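View pics/tipw.png

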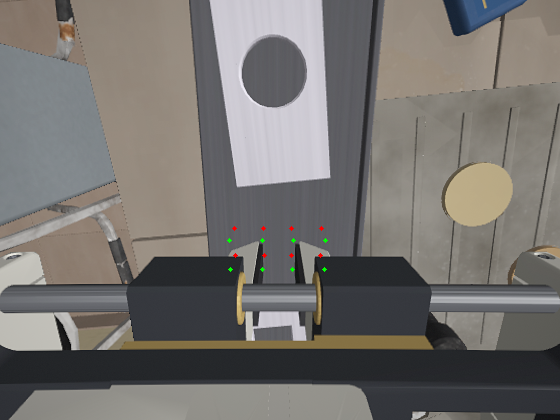

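The wrist view puts the finger ends near the green marks, which are 19 mm behind the reported TCP. I'll go down carefully while watching the force.

drive_tool(
  commands=[
    [[0,0,0],[0,0,0.003],0.2],
    [[0,0,0],[0,0,0.006],0.2],
    [[0,0,0],[0,0,0.009],0.2],
    [[0,0,0],[0,0,0.011],0.2],
    [[0,0,0],[0,0,0.012],0.2],
  ],
)

```text
time: 6.4
tcp_pos: [0.4773, -0.0892, 0.05]
ee_rot: [0.737, 0.676, -0.0, -0.0]
ft_force: [-0.6, -1.2, 0.3]
finger_gap: 0.201
```

drive_tool(
  commands=[
    [[0,0,0],[0,0,0.001],0.2],
    [[0,0,0],[0,0,0.0015],0.2],
    [[0,0,0],[0,0,0.002],0.2],
    [[0,0,0],[0,0,0.002],0.2],
  ],
)

```text
time: 6.73
tcp_pos: [0.4775, -0.0894, 0.0485]
ee_rot: [0.737, 0.676, 0.0, -0.0]
ft_force: [0.1, -0.1, -0.4]
finger_gap: 0.202
```

drive_tool(
  commands=[
    [[0,0,0],[0,0,0.001],0.2],
    [[0,0,0],[0,0,0.0015],0.2],
    [[0,0,0],[0,0,0.002],0.2],
    [[0,0,0],[0,0,0.002],0.2],
  ],
)

```text
time: 7.07
tcp_pos: [0.4775, -0.0894, 0.0464]
ee_rot: [0.737, 0.676, 0.0, -0.0]
ft_force: [-0.6, 0.7, -0.6]
finger_gap: 0.197
```

drive_tool(
  commands=[
    [[0,0,0],[0,0,0.001],0.2],
    [[0,0,0],[0,0,0.0015],0.2],
    [[0,0,0],[0,0,0.0015],0.2],
  ],
)

```text
time: 7.32
tcp_pos: [0.4774, -0.0894, 0.0448]
ee_rot: [0.737, 0.676, -0.0, -0.0]
ft_force: [0.5, 1.0, 0.1]
finger_gap: 0.202
```

drive_tool(
  commands=[
    [[0,0,0],[0,0,0.001],0.2],
    [[0,0,0],[0,0,0.001],0.2],
    [[0,0,0],[0,0,0.001],0.2],
  ],
)

```text
time: 7.57
tcp_pos: [0.4775, -0.0894, 0.0439]
ee_rot: [0.737, 0.676, 0.0, -0.0]
ft_force: [-0.1, 0.7, 0.1]
finger_gap: 0.203
```

drive_tool(
  commands=[
    [[0,0,0],[0,0,0.001],0.2],
    [[0,0,0],[0,0,0.001],0.2],
    [[0,0,0],[0,0,0.001],0.2],
  ],
)

```text
time: 7.82
tcp_pos: [0.4775, -0.0894, 0.0429]
ee_rot: [0.737, 0.676, 0.0, -0.0]
ft_force: [-1.0, -0.6, -0.3]
finger_gap: 0.203
```

Run:
```python
from rig import bot
from h import *
s=bot.get_state();to(s,-.004,-.009,.0625);c=bot.read_camera("side")
cv2.imwrite('pics/side4.png',cv2.resize(c['image'][190:270,200:300,::-1],None,fx=7,fy=7,interpolation=cv2.INTER_CUBIC))
c=bot.read_camera("wrist");cv2.imwrite('pics/wrist4.png',c['image'][:,:,::-1])
```

```text
turn [-0.   -0.01  0.03] shift [ 0.0007  0.0003 -0.0196] local [-0.0043 -0.0097] tcp [ 0.4775 -0.0894  0.0429] F [-1.  -0.6 -0.3] gap 0.203 t 7.82
```

View pics/side4.png

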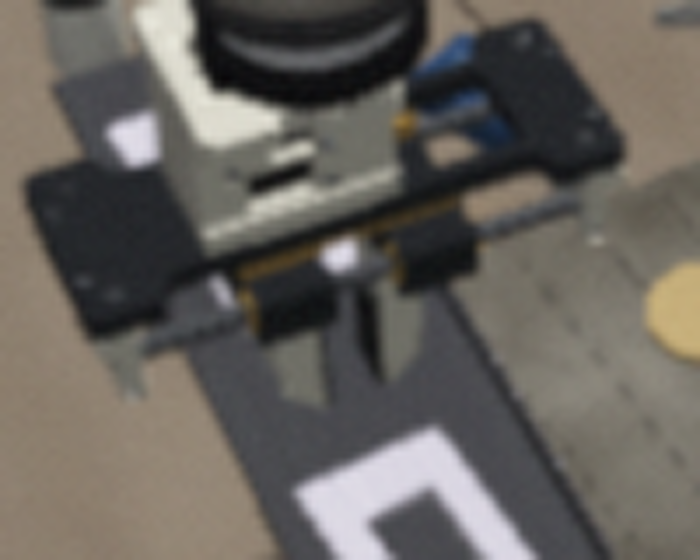

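drive_tool(
  commands=[
    [[0,0,0],[0,0,0.0005],0.2],
    [[0,0,0],[0,0,0.001],0.2],
    [[0,0,0],[0,0,0.001],0.2],
  ],
)

```text
time: 8.17
tcp_pos: [0.4775, -0.0894, 0.0419]
ee_rot: [0.737, 0.676, -0.0, -0.0]
ft_force: [-0.0, -0.3, 0.1]
finger_gap: 0.201
```

drive_tool(
  commands=[
    [[0,0,0],[0,0,0.0005],0.2],
    [[0,0,0],[0,0,0.001],0.2],
    [[0,0,0],[0,0,0.001],0.2],
  ],
)

```text
time: 8.42
tcp_pos: [0.4775, -0.0894, 0.0409]
ee_rot: [0.737, 0.676, 0.0, -0.0]
ft_force: [-0.0, -0.6, 0.2]
finger_gap: 0.196
```

drive_tool(
  commands=[
    [[0,0,0],[0,0,0.0005],0.2],
    [[0,0,0],[0,0,0.001],0.2],
    [[0,0,0],[0,0,0.001],0.2],
  ],
)

```text
time: 8.67
tcp_pos: [0.4775, -0.0894, 0.0399]
ee_rot: [0.737, 0.676, 0.0, -0.0]
ft_force: [-0.2, 0.3, 0.8]
finger_gap: 0.199
```

drive_tool(
  commands=[
    [[0,0,0],[0,0,0.0005],0.2],
    [[0,0,0],[0,0,0.001],0.2],
    [[0,0,0],[0,0,0.001],0.2],
  ],
)

```text
time: 8.92
tcp_pos: [0.4775, -0.0894, 0.0389]
ee_rot: [0.737, 0.676, 0.0, -0.0]
ft_force: [-0.1, -0.6, -0.5]
finger_gap: 0.197
```

Run:
```python
from rig import bot
from h import *
s=bot.get_state();to(s,-.004,-.009,.0625);cs=bot.read_camera("side"); Ti=np.linalg.inv(cs["world_from_camera"])
Rm=R.from_quat(s["ee_rot"]).as_matrix()
im=cs["image"][210:260,220:280,::-1]
im=cv2.resize(im,None,fx=10,fy=10,interpolation=cv2.INTER_CUBIC)
for dz,col in ((-.02,(0,0,255)),(-.025,(0,255,0))):
    P=np.array([s["tcp_pos"]+Rm@np.array([dx,dy,dz]) for dx in(-.0095,.0095) for dy in (-.028,-.009,.009,.028)])
    p=cv2.projectPoints(P,cv2.Rodrigues(Ti[:3,:3])[0],Ti[:3,3],K(cs),np.array(cs["dist_coeffs"]))[0].reshape(-1,2)
    for q in p: cv2.circle(im,tuple(int(v) for v in ((q-[220,210]+.5)*10)),2,col,-1)
cv2.imwrite("pics/tip5.png",im)
c=bot.read_camera("wrist"); T=np.linalg.inv(c["hand_eye"]); im=c["image"][220:270,210:350,::-1].copy()
im=cv2.resize(im,None,fx=5,fy=5,interpolation=cv2.INTER_CUBIC)
for dz,col in ((-.02,(0,0,255)),(-.025,(0,255,0))):
    P=np.array([[dx,dy,dz] for dx in(-.0095,.0095) for dy in (-.028,-.009,.009,.028)])
    for q in cv2.projectPoints(P,cv2.Rodrigues(T[:3,:3])[0],T[:3,3],K(c),np.array(c["dist_coeffs"]))[0].reshape(-1,2): cv2.circle(im,tuple(int(v) for v in (q-[210,220]+.5)*5),2,col,-1)
cv2.imwrite("pics/tipw5.png",im)
```

```text
turn [-0.01 -0.01  0.04] shift [ 0.0007  0.0003 -0.0236] local [-0.0043 -0.0097] tcp [ 0.4775 -0.0894  0.0389] F [-0.1 -0.6 -0.5] gap 0.197 t 8.92
```

View pics/tip5.png

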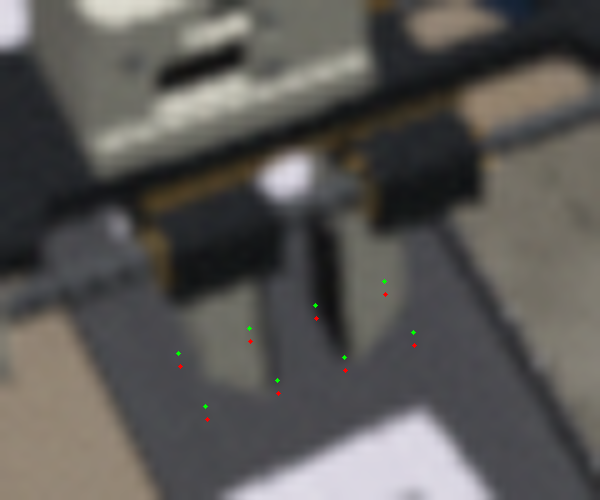

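View pics/tipw5.png

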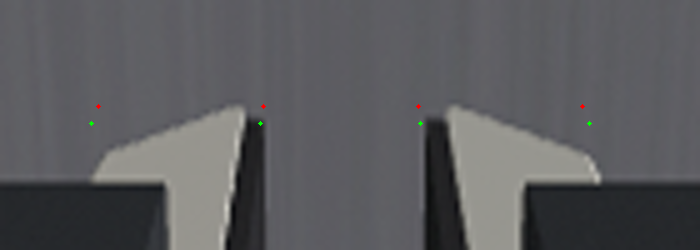

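Fingertips now read as at the ledge top (reported z 0.039) with no load. Tips taper to their inner edges, so I'll open a bit wider and push again, watching the plate move.

drive_tool(
  commands=[
    [[0,0,0],[0.005,0,0],0.35],
    [[0,0,0],[0.011,0,0],0.35],
    [[0,0,0],[0.017,0,0],0.35],
    [[0,0,0],[0.022,0,0],0.35],
    [[0,0,0],[0.026,0,0],0.35],
  ],
)

```text
time: 9.43
tcp_pos: [0.4798, -0.0626, 0.039]
ee_rot: [0.737, 0.676, 0.0, -0.0]
ft_force: [-0.2, 0.5, -0.4]
finger_gap: 0.349
```

drive_tool(
  commands=[
    [[0,0,0],[0.003,0,0],0.35],
    [[0,0,0],[0.006,0,0],0.35],
    [[0,0,0],[0.009,0,0],0.35],
    [[0,0,0],[0.013,0,0],0.35],
    [[0,0,0],[0.017,0,0],0.35],
  ],
)

```text
time: 9.85
tcp_pos: [0.4813, -0.0464, 0.039]
ee_rot: [0.737, 0.676, 0.0, 0.0]
ft_force: [-1.8, 0.1, 0.6]
finger_gap: 0.35
```

Run:
```python
from rig import bot
from h import *
s=bot.get_state();to(s,-.004,.1,.039);c=bot.read_camera("side")
cv2.imwrite('pics/side6.png',cv2.resize(c['image'][170:270,180:300,::-1],None,fx=5,fy=5,interpolation=cv2.INTER_CUBIC))
c=bot.read_camera("wrist");cv2.imwrite('pics/wrist6.png',c['image'][:,:,::-1])
```

```text
turn [ 0.   -0.    0.02] shift [ 0.0665  0.0003 -0.    ] local [-0.0042  0.0335] tcp [ 0.4813 -0.0464  0.039 ] F [-1.8  0.1  0.6] gap 0.35 t 9.85
```

View pics/side6.png

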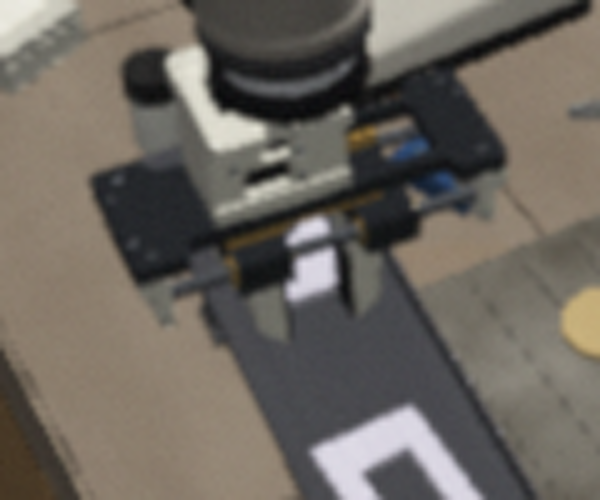

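View pics/wrist6.png

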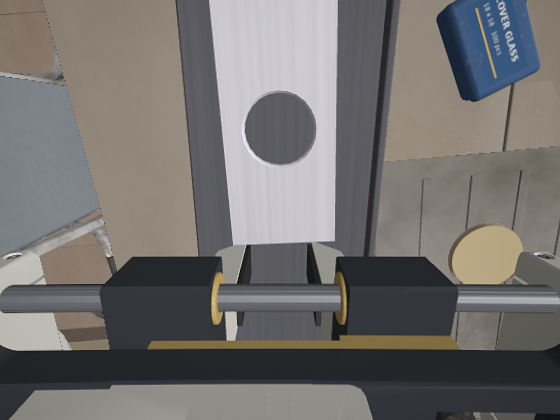

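Now the fingertips push the plate's end and it has squared up (inner end at row 243). I'll measure the offset between the TCP and the plate end.

Run:
```python
from rig import bot
from h import *
s=bot.get_state();c=bot.read_camera("wrist");T=wristT(c,s)
q=ray(c,[(232,244),(334,242)],[.066]*2,T); print([W2L(p).round(4) for p in q])
q=ray(c,[(210,5),(337,5),(232,240),(335,240)],[.066]*4,T); print([W2L(p).round(4) for p in q]); print(W2L(s["tcp_pos"]))
```

```text
[array([-0.0297,  0.0443]), array([0.0269, 0.0456])]
[array([-0.0343,  0.1589]), array([0.0219, 0.159 ]), array([-0.0296,  0.0467]), array([0.0274, 0.0468])]
[-0.00431388  0.0338477 ]
```

drive_tool(
  commands=[
    [[0,0,0],[0.003,0,0],0.35],
    [[0,0,0],[0.007,0,0],0.35],
    [[0,0,0],[0.011,0,0],0.35],
    [[0,0,0],[0.015,0,0],0.35],
    [[0,0,0],[0.019,0,0],0.35],
  ],
)

```text
time: 10.42
tcp_pos: [0.483, -0.0272, 0.039]
ee_rot: [0.737, 0.676, 0.0, 0.0]
ft_force: [0.3, -1.2, 0.0]
finger_gap: 0.348
```

drive_tool(
  commands=[
    [[0,0,0],[0.004,0,0],0.35],
    [[0,0,0],[0.008,0,0],0.35],
    [[0,0,0],[0.012,0,0],0.35],
    [[0,0,0],[0.016,0,0],0.35],
    [[0,0,0],[0.02,0,0],0.35],
  ],
)

```text
time: 10.83
tcp_pos: [0.4847, -0.0073, 0.039]
ee_rot: [0.737, 0.676, 0.0, 0.0]
ft_force: [0.1, -0.7, -0.6]
finger_gap: 0.348
```

drive_tool(
  commands=[
    [[0,0,0],[0.003,0,0],0.35],
    [[0,0,0],[0.006,0,0],0.35],
    [[0,0,0],[0.009,0,0],0.35],
    [[0,0,0],[0.011,0,0],0.35],
    [[0,0,0],[0.012,0,0],0.35],
  ],
)

```text
time: 11.25
tcp_pos: [0.4857, 0.0045, 0.039]
ee_rot: [0.737, 0.676, 0.0, -0.0]
ft_force: [0.2, -0.8, -0.7]
finger_gap: 0.348
```

Run:
```python
from rig import bot
from h import *
s=bot.get_state();to(s,-.004,.099,.039);c=bot.read_camera("side")
cv2.imwrite('pics/side7.png',cv2.resize(c['image'][170:270,180:300,::-1],None,fx=5,fy=5,interpolation=cv2.INTER_CUBIC))
c=bot.read_camera("wrist");cv2.imwrite('pics/wrist7.png',c['image'][:,:,::-1])
```

```text
turn [-0.   -0.01  0.05] shift [ 0.0145  0.0003 -0.    ] local [-0.0043  0.0845] tcp [0.4857 0.0045 0.039 ] F [ 0.2 -0.8 -0.7] gap 0.348 t 11.25
```

View pics/side7.png

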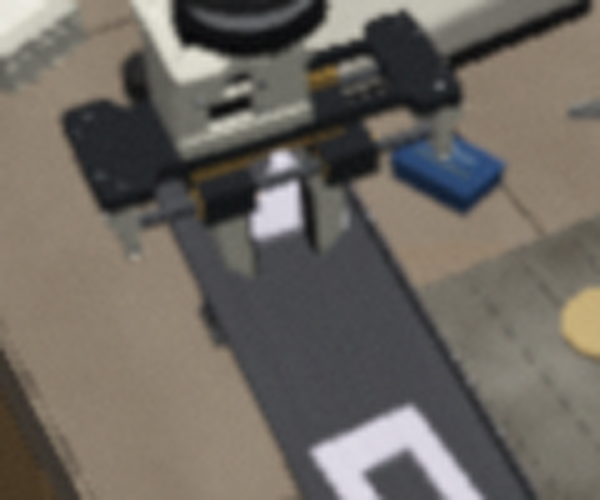

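View pics/wrist7.png

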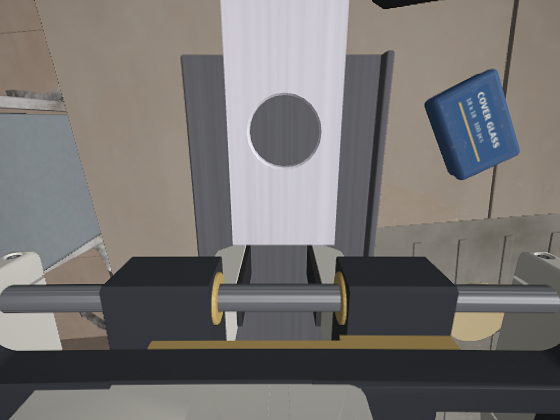

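Run:
```python
from rig import bot
from h import *
s=bot.get_state();c=bot.read_camera("wrist");T=wristT(c,s)
q=ray(c,[(285,130),(232,245),(337,244),(205,55),(365,54)],[.066,.066,.066,.06,.06],T); print([W2L(p).round(4) for p in q])
im=c["image"][30:260,170:400,::-1];cv2.imwrite('pics/w7c.png',cv2.resize(im,None,fx=2.6,fy=2.6,interpolation=cv2.INTER_CUBIC))
```

```text
[array([-0.0007,  0.1563]), array([-0.0297,  0.0943]), array([0.0286, 0.095 ]), array([-0.0392,  0.1908]), array([0.0375, 0.1913])]
```

View pics/w7c.png

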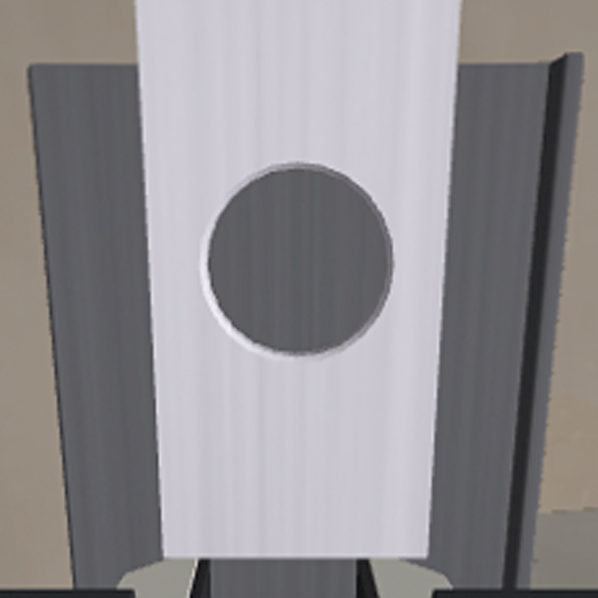

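drive_tool(
  commands=[
    [[0,0,0],[0.004,0,0],0.35],
    [[0,0,0],[0.008,0,0],0.35],
    [[0,0,0],[0.011,0,0],0.35],
    [[0,0,0],[0.0135,0,0],0.35],
    [[0,0,0],[0.015,0,0],0.35],
  ],
)

```text
time: 11.82
tcp_pos: [0.487, 0.0196, 0.039]
ee_rot: [0.737, 0.676, 0.0, -0.0]
ft_force: [0.8, -1.2, -0.1]
finger_gap: 0.348
```

drive_tool(
  commands=[
    [[0,0,0],[0,0,0],0.35],
    [[0,0,0],[0,0,0],0.35],
  ],
)

```text
time: 11.98
tcp_pos: [0.487, 0.0194, 0.039]
ee_rot: [0.737, 0.676, 0.0, -0.0]
ft_force: [-0.1, 0.1, -0.3]
finger_gap: 0.346
```

Run:
```python
from rig import bot
from h import *
s=bot.get_state();to(s,-.007,-.02,.039);c=bot.read_camera("wrist")
cv2.imwrite('pics/wrist8.png',cv2.resize(c['image'][30:260,170:400,::-1],None,fx=2.6,fy=2.6,interpolation=cv2.INTER_CUBIC))
```

```text
turn [ 0.   -0.01  0.05] shift [-0.1195 -0.0028 -0.    ] local [-0.0043  0.0995] tcp [0.487  0.0194 0.039 ] F [-0.1  0.1 -0.3] gap 0.346 t 11.98
```

View pics/wrist8.png

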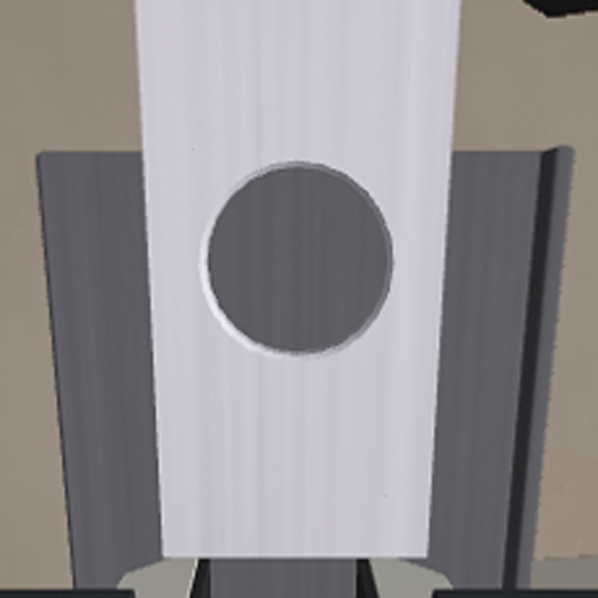

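Long plate is nearly done: the ledge end now sits just above the window, about 20 mm from its centre, and the plate is straight. I'll slide back along the free ledge towards the short plate.

drive_tool(
  commands=[
    [[0,0,0],[-0.004,0,0],0.35],
    [[0,0,0],[-0.014,-0.002,0],0.35],
    [[0,0,0],[-0.028,-0.005,0],0.35],
    [[0,0,0],[-0.044,-0.005,0],0.35],
    [[0,0,0],[-0.06,-0.005,0],0.35],
  ],
)

```text
time: 12.45
tcp_pos: [0.4763, -0.0414, 0.039]
ee_rot: [0.737, 0.676, -0.0, -0.0]
ft_force: [0.3, -0.2, 1.1]
finger_gap: 0.351
```

drive_tool(
  commands=[
    [[0,0,0],[-0.015,0,0],0.35],
    [[0,0,0],[-0.028,0,0],0.35],
    [[0,0,0],[-0.039,0,0],0.35],
    [[0,0,0],[-0.047,0,0],0.35],
    [[0,0,0],[-0.052,0,0],0.35],
  ],
)

```text
time: 12.87
tcp_pos: [0.4721, -0.0932, 0.039]
ee_rot: [0.738, 0.675, 0.0, 0.0]
ft_force: [-0.5, 0.0, 0.6]
finger_gap: 0.35
```

drive_tool(
  commands=[
    [[0,0,0],[-0.003,0,0],0.35],
    [[0,0,0],[-0.005,0,0],0.35],
    [[0,0,0],[-0.006,0,0],0.35],
  ],
)

```text
time: 13.12
tcp_pos: [0.4717, -0.0979, 0.039]
ee_rot: [0.737, 0.676, 0.0, -0.0]
ft_force: [-0.6, 0.2, -0.1]
finger_gap: 0.349
```

Run:
```python
from rig import bot
from h import *
s=bot.get_state();to(s,-.009,-.12,.039);c=bot.read_camera("side")
cv2.imwrite('pics/side9.png',cv2.resize(c['image'][170:320,180:330,::-1],None,fx=4,fy=4,interpolation=cv2.INTER_CUBIC))
s=bot.get_state();c=bot.read_camera("wrist");cv2.imwrite('pics/wrist9.png',c['image'][:,:,::-1])
```

```text
turn [-0.   -0.01  0.05] shift [-0.1013  0.0002 -0.    ] local [-0.0093 -0.0187] tcp [ 0.4717 -0.0979  0.039 ] F [-0.6  0.2 -0.1] gap 0.349 t 13.12
```

View pics/side9.png

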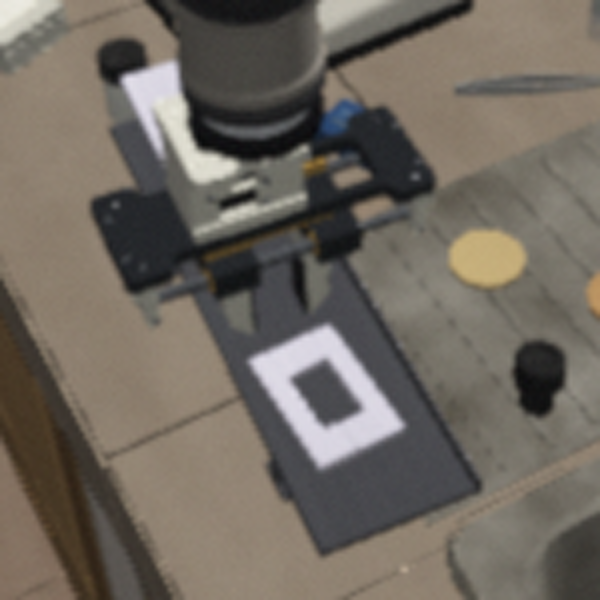

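View pics/wrist9.png

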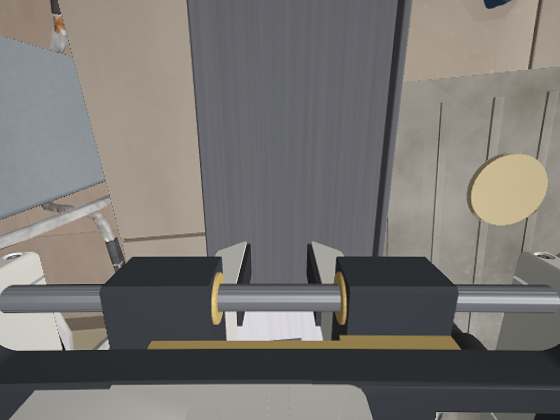

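Fingers are just short of the short plate's inner end, with both tips within its width. I'll push about 85 mm, then look.

drive_tool(
  commands=[
    [[0,0,0],[-0.004,0,0],0.35],
    [[0,0,0],[-0.008,0,0],0.35],
    [[0,0,0],[-0.012,0,0],0.35],
    [[0,0,0],[-0.015,0,0],0.35],
    [[0,0,0],[-0.018,0,0],0.35],
  ],
)

```text
time: 13.63
tcp_pos: [0.4702, -0.1163, 0.039]
ee_rot: [0.737, 0.676, 0.0, -0.0]
ft_force: [1.1, 0.8, -0.5]
finger_gap: 0.351
```

drive_tool(
  commands=[
    [[0,0,0],[-0.003,0,0],0.35],
    [[0,0,0],[-0.006,0,0],0.35],
    [[0,0,0],[-0.01,0,0],0.35],
    [[0,0,0],[-0.014,0,0],0.35],
    [[0,0,0],[-0.018,0,0],0.35],
  ],
)

```text
time: 14.05
tcp_pos: [0.4686, -0.1342, 0.039]
ee_rot: [0.737, 0.676, 0.0, -0.0]
ft_force: [0.2, 0.8, 0.0]
finger_gap: 0.35
```

drive_tool(
  commands=[
    [[0,0,0],[-0.004,0,0],0.35],
    [[0,0,0],[-0.008,0,0],0.35],
    [[0,0,0],[-0.012,0,0],0.35],
    [[0,0,0],[-0.015,0,0],0.35],
    [[0,0,0],[-0.017,0,0],0.35],
  ],
)

```text
time: 14.47
tcp_pos: [0.4671, -0.1512, 0.039]
ee_rot: [0.737, 0.676, 0.0, -0.0]
ft_force: [0.3, 1.0, -0.4]
finger_gap: 0.353
```

Run:
```python
from rig import bot
from h import *
s=bot.get_state();to(s,-.009,-.119,.039);c=bot.read_camera("side")
cv2.imwrite('pics/side10.png',cv2.resize(c['image'][170:320,180:330,::-1],None,fx=4,fy=4,interpolation=cv2.INTER_CUBIC))
```

```text
turn [ 0.   -0.    0.02] shift [-0.0468  0.0002 -0.    ] local [-0.0092 -0.0722] tcp [ 0.4671 -0.1512  0.039 ] F [ 0.3  1.  -0.4] gap 0.353 t 14.47
```

View pics/side10.png

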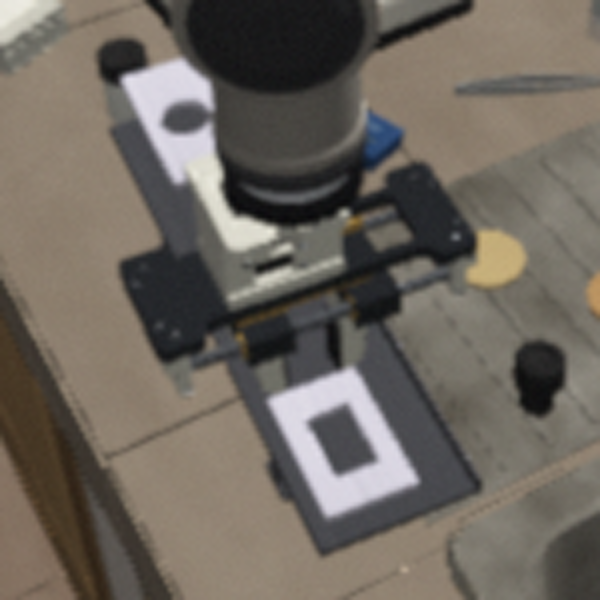

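drive_tool(
  commands=[
    [[0,0,0],[-0.004,0,0],0.35],
    [[0,0,0],[-0.008,0,0],0.35],
    [[0,0,0],[-0.012,0,0],0.35],
    [[0,0,0],[-0.016,0,0],0.35],
    [[0,0,0],[-0.02,0,0],0.35],
  ],
)

```text
time: 14.93
tcp_pos: [0.4654, -0.1711, 0.0389]
ee_rot: [0.737, 0.676, 0.0, -0.0]
ft_force: [1.0, 1.0, 1.1]
finger_gap: 0.352
```

drive_tool(
  commands=[
    [[0,0,0],[-0.004,0,0],0.35],
    [[0,0,0],[-0.008,0,0],0.35],
    [[0,0,0],[-0.012,0,0],0.35],
    [[0,0,0],[-0.015,0,0],0.35],
    [[0,0,0],[-0.017,0,0],0.35],
  ],
)

```text
time: 15.35
tcp_pos: [0.4639, -0.1881, 0.039]
ee_rot: [0.737, 0.676, 0.0, -0.0]
ft_force: [1.5, 0.5, -0.3]
finger_gap: 0.351
```

Run:
```python
from rig import bot
from h import *
s=bot.get_state();to(s,-.009,-.119,.039);c=bot.read_camera("side")
cv2.imwrite('pics/side11.png',cv2.resize(c['image'][230:330,210:330,::-1],None,fx=6,fy=6,interpolation=cv2.INTER_CUBIC))
```

```text
turn [ 0.   -0.    0.02] shift [-0.0098  0.0002 -0.    ] local [-0.0092 -0.1092] tcp [ 0.4639 -0.1881  0.039 ] F [ 1.5  0.5 -0.3] gap 0.351 t 15.35
```

View pics/side11.png

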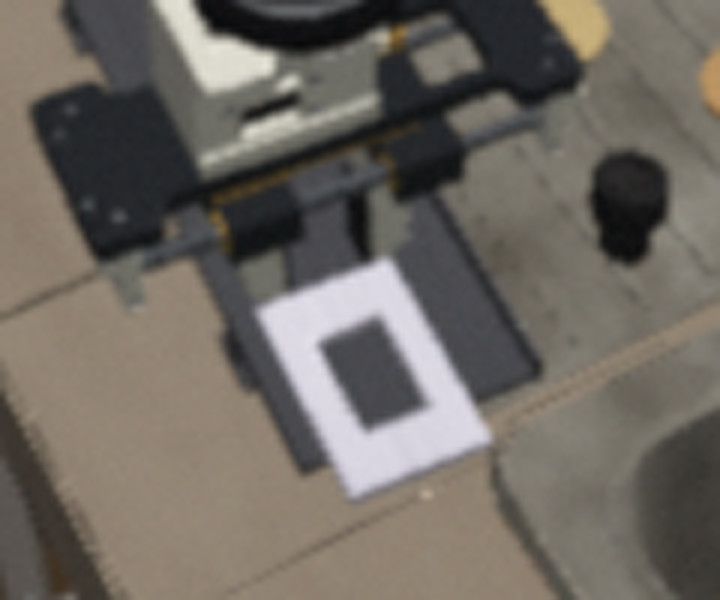

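```bash
cat > m.py <<'E'
from rig import bot
from h import *
def meas(pts,z,sc,off):
    c=bot.read_camera("side"); q=ray(c,[(np.array(p)+.5)/sc-.5+off for p in pts],z); return np.array([W2L(p) for p in q]).round(4)
E
python3 -c "
from m import *
print(meas([(258,310),(392,260),(492,440),(350,500),(303,472),(478,402)],[.066]*4+[.06]*2,6,np.array([210,230])))"
```

```text
[[-0.0401 -0.1202]
 [ 0.0162 -0.1206]
 [ 0.0155 -0.2097]
 [-0.0414 -0.2103]
 [-0.051  -0.1891]
 [ 0.0198 -0.1894]]
```

Short plate: 90 x 56 mm confirmed, straight, overhang about 20.5 mm, so it needs 9.5 mm more.

drive_tool(
  commands=[
    [[0,0,0],[-0.003,0,0],0.35],
    [[0,0,0],[-0.006,0,0],0.35],
    [[0,0,0],[-0.008,0,0],0.35],
    [[0,0,0],[-0.0095,0,0],0.35],
    [[0,0,0],[-0.0095,0,0],0.35],
  ],
)

```text
time: 15.87
tcp_pos: [0.4632, -0.1975, 0.039]
ee_rot: [0.737, 0.676, 0.0, 0.0]
ft_force: [-0.4, 0.7, -0.3]
finger_gap: 0.35
```

drive_tool(
  commands=[
    [[0,0,0],[0.004,0,0],0.35],
    [[0,0,0],[0.012,0,0],0.35],
    [[0,0,0],[0.025,0,-0.005],0.35],
    [[0,0,0],[0.035,0,-0.02],0.35],
    [[0,0,0],[0.045,0,-0.05],0.35],
  ],
)

```text
time: 16.28
tcp_pos: [0.4649, -0.1495, 0.0872]
ee_rot: [0.737, 0.676, -0.001, -0.003]
ft_force: [-0.2, 0.4, -0.4]
finger_gap: 0.353
```

drive_tool(
  commands=[
    [[0,0,0],[0.01,0,-0.03],0.35],
    [[0,0,0],[0.01,0,-0.06],0.35],
    [[0,0,0],[0.01,0,-0.09],0.35],
    [[0,0,0],[0.01,0,-0.11],0.35],
    [[0,0,0],[0.01,0,-0.12],0.35],
  ],
)

```text
time: 16.7
tcp_pos: [0.4689, -0.1413, 0.2125]
ee_rot: [0.737, 0.676, 0.001, 0.002]
ft_force: [0.5, 0.1, 0.1]
finger_gap: 0.349
```

drive_tool(
  commands=[
    [[0,0,0],[0,-0.03,0],0.35],
    [[0,0,0],[0,-0.06,0],0.35],
    [[0,0,0],[0,-0.08,0],0.35],
    [[0,0,0],[0,-0.09,0],0.35],
    [[0,0,0],[0,-0.09,0],0.35],
  ],
)

```text
time: 17.12
tcp_pos: [0.377, -0.1334, 0.2095]
ee_rot: [0.737, 0.676, 0.0, 0.0]
ft_force: [-0.2, 0.5, -0.1]
finger_gap: 0.355
```

Run:
```python
from rig import bot
from h import *
s=bot.get_state();to(s,-.1,.03,.2);c=bot.read_camera("side")
cv2.imwrite('pics/side12.png',cv2.resize(c['image'][170:320,180:330,::-1],None,fx=4,fy=4,interpolation=cv2.INTER_CUBIC))
c=bot.read_camera("wrist");cv2.imwrite('pics/wrist12.png',c['image'][:,:,::-1])
```

```text
turn [0.02 0.   0.04] shift [0.0923 0.0006 0.0095] local [-0.1006 -0.0623] tcp [ 0.377  -0.1334  0.2095] F [-0.2  0.5 -0.1] gap 0.355 t 17.12
```

View pics/side12.png

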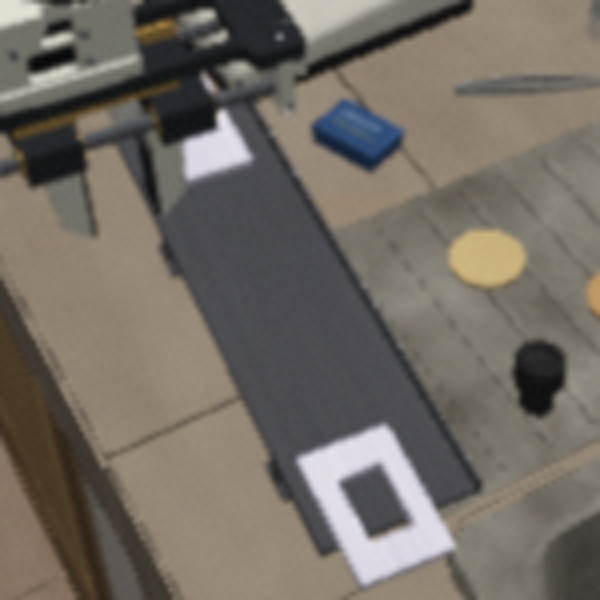

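View pics/wrist12.png

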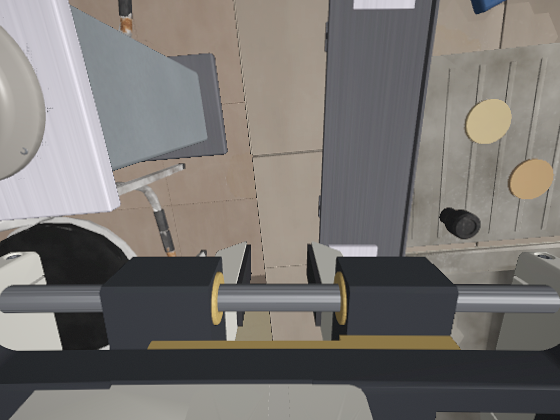

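drive_tool(
  commands=[
    [[0,0,0],[-0.04,-0.01,-0.02],0.35],
    [[0,0,0],[-0.08,-0.01,-0.04],0.35],
    [[0,0,0],[-0.12,-0.01,-0.05],0.35],
    [[0,0,0],[-0.14,-0.01,-0.05],0.35],
    [[0,0,0],[-0.15,-0.01,-0.05],0.35],
  ],
)

```text
time: 17.63
tcp_pos: [0.3563, -0.2872, 0.2595]
ee_rot: [0.738, 0.675, -0.0, 0.001]
ft_force: [0.6, 0.7, -0.2]
finger_gap: 0.346
```

Run:
```python
from m import *
print(meas([(297,459),(388,425),(455,549),(362,586),(322,555),(480,490)],[.066]*4+[.06,.068],4,np.array([180,170])))
c=bot.read_camera("side")
cv2.imwrite('pics/side13.png',cv2.resize(c['image'][170:320,180:330,::-1],None,fx=4,fy=4,interpolation=cv2.INTER_CUBIC))
c=bot.read_camera("scene");cv2.imwrite('pics/scene13.png',c['image'][:,:,::-1])
```

```text
[[-0.0407 -0.1294]
 [ 0.0162 -0.13  ]
 [ 0.0147 -0.2202]
 [-0.0403 -0.2194]
 [-0.051  -0.1895]
 [ 0.0435 -0.1935]]
```

View pics/side13.png

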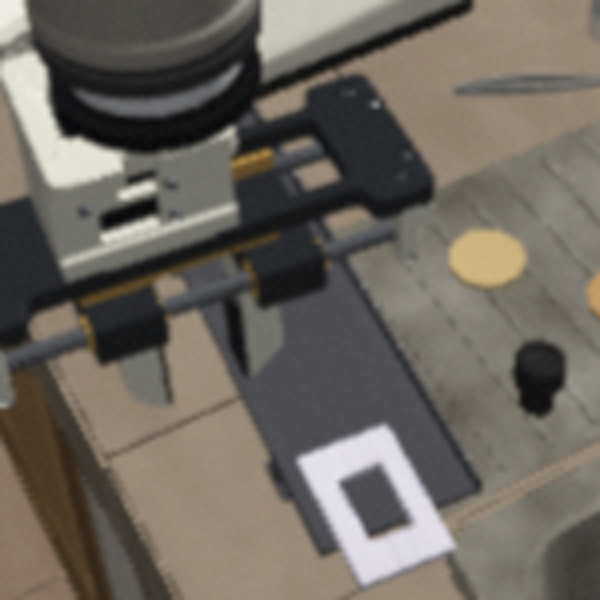

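View pics/scene13.png

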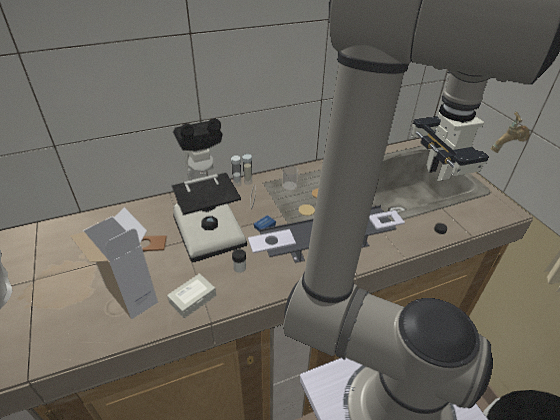

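Short plate overhang reads 29.8–30 mm, parallel to the ledge. The long plate is visible in the scene view at (270,241), so I'll measure it there.

Run:
```python
import cv2
im=cv2.imread("pics/scene13.png")
cv2.imwrite("pics/s13c.png",cv2.resize(im[205:285,220:320],None,fx=7,fy=7,interpolation=cv2.INTER_CUBIC))
```

```text
(no output)
```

View pics/s13c.png

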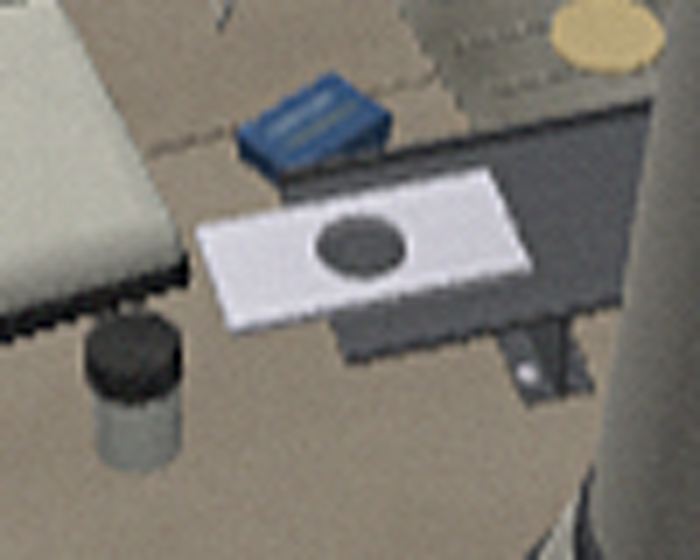

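Run:
```python
from m import *
c=bot.read_camera("scene")
p=[(196,228),(488,168),(531,268),(233,331),(347,358)]
q=ray(c,[(np.array(a)+.5)/7-.5+[220,205] for a in p],[.066]*4+[.06]); print(np.array([W2L(a) for a in q]).round(4))
```

```text
[[ 0.0242  0.231 ]
 [ 0.025   0.1105]
 [-0.033   0.112 ]
 [-0.0332  0.2306]
 [-0.0531  0.1917]]
```

```bash
python3 -c "
from rig import bot
print(bot.get_state()['time']); print(bot.sign_off())"
```

```text
17.8333
the job is handed in; nothing more can be done
None
```

I pushed both plates along the ledge with the fingertips, straightening them on the way, and handed the job in at 17.8 s with the arm well clear.

| Plate | End of ledge | Target overhang | Measured overhang | Alignment with the ledge |
|---|---|---|---|---|
| long_plate | left (+y) | 40 mm | 39–41 mm (scene camera) | about 0.01 rad, flat |
| short_plate | right (−y) | 30 mm | about 30 mm (side camera) | about 0.01 rad, flat |

**Disagreement:** my first push passed over the long plate without touching it. The real finger ends sit about 20 mm short of the reported TCP. I found this in the images, lowered the tool to a reported z of 0.039, and the pushes then worked.

**Other checks:** the highest force reading I saw was about 2 N. The last pictures showed no bystander out of place; I did not re-measure their positions.

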